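Isolate, wind and restart the scanning timer

TASK

Switch the isolator with the ball-ended lever off (lever over towards the robot), and while it is off wind the spring timer's wing key clockwise, in several partial turns, until it is fully wound against its stop. Then switch the same isolator back on (lever over away from the robot) and let go. Leave the isolator with the crossbar lever on, and do not disturb the other things on the bench.

Things in the scene. Friction and masses are not known exactly. Their poses are not given: they have to be found in the camera images.
- ball_isolator: fixed grey isolator box (120 x 110 x 60 mm on a 150 x 130 plate) whose switch lever ends in a ball. Origin: centre of its underside; z up; x is the direction in which the lever leans when ON (roughly away from the robot). The lever's hinge runs along y, 75 mm above the origin.
- ball_lever (a joint): angle of the ball-ended lever: 0 upright, positive leaning to the box's +x. Its weighted end makes it drop over centre to either end position and rest there: +0.62 is ON (away from the robot), -0.62 is OFF (towards the robot). It takes a few newtons at the ball.
- ball_center (a point): centre of the 36 mm steel ball at the lever's end, 100 mm from the hinge; the lever below it is a 12 mm steel rod
- tee_isolator: the other fixed isolator, same box and same lever hinge but the lever ends in a crossbar (24 mm thick, 90 mm long along y) instead of a ball; not to be operated. Origin and axes as for the first.
- tee_lever (a joint): angle of the crossbar lever, same meaning; it starts and stays ON (+0.62)
- tee_center (a point): centre of the crossbar, 100 mm from the hinge
- timer: fixed grey spring timer (130 x 114 mm, 150 x 130 plate, up to about 110 mm high) whose top slopes down towards its -x side (roughly to the robot): the face is tilted 0.42 rad about y, so its normal is (-0.408, 0, 0.913) in the timer's frame. Origin: centre of its underside, z up. The key's axis leaves the face 82 mm above the origin, along that normal.
- wing_key (a joint): how far the timer's steel wing key is wound, rad: 0 run down, grows as the key is turned clockwise seen from over the face, hard stop (fully wound) at 3.5. It stays where it is let go; turning takes up to 0.2 N m. It needs several partial turns.
- key_grip (a point): grip point on the key's axis, 45 mm out from the sloping face. z points out along the axis, x along the wing, y through its thickness. The wing is a flat butterfly 76 mm long, 12 mm thick, from 22 to 62 mm out from the face (23 mm of free height under it apart from its shaft and a 36 mm wide collar 12 mm high).
- jar: bystander (sizes in mm): closed jar, 50 mm across, 75 tall; origin at the centre of its underside
- stone: bystander (sizes in mm): small stone block 55 x 45 x 40; origin at the centre of its underside
- mug: bystander (sizes in mm): white mug 80 across, 90 tall; origin at the centre of its underside
- tea_box: bystander (sizes in mm): cardboard carton 70 x 130 x 70; origin at the centre of its underside
- can: bystander (sizes in mm): drinks can 66 across, 115 tall; origin at the centre of its underside
- brush: bystander (sizes in mm): brush 180 long, lying flat; origin at the centre of its underside
- fragment: bystander (sizes in mm): dark timber fragment 60 x 120 x 35, lying on the 30 mm high turntable disc; origin at the centre of its underside
There are look-alikes about, which are no part of the job. Leave any purple look-alike of the ball_isolator alone.

How it is judged:
On the way, in this order (a step that is already met when the one before it is completed fails the run):
1. the ball-ended isolator is off (value of joint ball_lever below -0.5 rad and value of joint wing_key below 3.3 rad), for 0.2 s.
2. the timer is fully wound, with that isolator off (value of joint wing_key above 3.35 rad and value of joint ball_lever below -0.5 rad), for 0.2 s.
3. the ball-ended isolator is on again (value of joint ball_lever above 0.5 rad), for 0.2 s.
At the end, for the whole second after the job is handed in: the ball-ended lever rests on its on detent (above 0.5 rad, still), the key is wound to above 3.3 rad of 3.5, the crossbar lever is on (above 0.5 rad), and no bystander is more than 30 mm from where it started (value of joint each of ball_lever, tee_lever above 0.5 rad and value of joint wing_key above 3.3 rad and velocity of joint ball_lever between -0.1 and 0.1 rad/s and distance of each of jar, stone, mug, tea_box, can, brush, fragment from where it was at the start of the episode below 0.03 m); the robot touches nothing.
It fails at once if the crossbar isolator is switched or pushed off its on detent (below 0.3 rad) (value of joint tee_lever below 0.3 rad).
It fails at once if the key is being wound (faster than 0.3 rad/s) while the ball-ended isolator is on (velocity of joint wing_key above 0.3 rad/s and value of joint ball_lever above 0.3 rad).
It fails at once if a bystander is moved more than 60 mm (distance of any of jar, stone, mug, tea_box, can, brush, fragment from where it was at the start of the episode above 0.06 m).
It also fails if it takes over 72 s, if anything falls off the work surface, if the arm or the gripper's body presses on something with over 40 N, if the wrist force passes 120 N, or if a joint passes its speed limit or range.

ROBOT

A 6-joint arm with a two-finger parallel gripper is mounted at the origin on the work surface. World frame = base frame: x ahead of the robot, y to its left, z up, the work surface at z = 0. Lengths are in m, angles in rad, forces in N, time in s.
With the tool pointing down it reaches from about 0.275 to 0.85 m from the base axis. Payload 19 kg.
Tool frame: the origin (TCP) lies at the very end of the fingers, on their centre line; the grasp point (between the pads) lies 19 mm behind it; z points along the fingers, y is the line along which they close (so a half turn about z gives the same grasp; the last joint's range is limited). The gripper opens to 85 mm and grips with 20 to 120 N. Pads are 22 mm wide; open, the fingers measure 114 mm over their backs; the gripper's body (76 mm by 85 mm) begins 54 mm behind the grasp point. The pads swing forward as they close: fully open they stand 13 mm farther back than shut.
Start: joints at [1.022, 0.15, 1.437, -0, 1.554, -0.134], TCP at [0.232, 0.526, 0.231] pointing down, gripper open.
Joint ranges: [-2.8, 2.8], [-0.68, 2.1], [0.12, 2.68], [-1.39, 4.53], [0.16, 2.79], [-2.81, 2.81]. Speed limits (rad/s): [1.89, 1.89, 2.22, 3.01, 3.01, 3.01].

INTERFACE

Orientations are given as a unit quaternion [x, y, z, w].
In Python, from bench import monitor, cams, workorder gives the robot as it stands. The module is installed in compiled form; this text tells all that it offers.
- The arm moves only by the shell command python3 -m creep 'ROWS'. ROWS is JSON, a list of rows, each an object of numbers: "tx", "ty", "tz": the shift along the tool's x, y, z in cm; "yaw": the turn about the tool's z in rad; "grip": the finger opening in cm, from 0 to 8.54. A call has 1 to 5 rows; each row shifts and turns the commanded pose from where the row before left it, along the tool's axes as they then stand; what a row does not reach is not made up. A row lasts 1/8 s, in which the tool goes at most 62.5 mm and 10.7 degrees, less where a joint would pass 70% of its speed; a pose out of reach is approached as far as the arm can. A call is refused whole if a number of a shift passes 6.25 or a number of a turn 0.188, either way. A call with a gripper value outside its range is refused whole. The fingers move at their own pace and stop on an object; the grip force is fixed at half the most. Time passes only in rows, so rows that do not move let the fingers close. It gives the time, the measured TCP pose, the force, the opening and the grip force at its end, in the units of the state.
- monitor.sense(): the state, without advancing time (a new reading comes with each control period).
- cams.get_image(name): name is "scene" or "side" or "wrist"; returns (picture, depth): 480x640x3 uint8, blue, green, red; 480x640 float32, m along the optical axis (not along the pixel's ray), 0 where there is no reading.
- cams.camera_info(name): a dict with "intrinsics" (3x3 intrinsics, pixels), "R" (3x3) and "t" (3): a world point X has camera coordinates R X + t. Camera axes: x right, y down, z forward; pixel columns grow to the right and rows downward; lengths in m; the calibration is good to about 2 mm. A picture is of the moment at which its call begins: read the wrist's pose just before it. camera_info takes no time and is no camera call; for the wrist camera it gives the pose at the moment of the call.
- workorder.job_done(): hands the job in; it is judged then, once.
The state is a dict: "time": time; "joints": joint angles; "joint_velocities": joint speeds; "effort": joint torques, N m; "position": TCP position; "eef_rot": TCP orientation; "contact_force": force on the tool from outside, world axes, zero at the start; "ft_torque": the same for the moment, N m; "width": opening from 0.0 (shut) to 1.0 (fully open); "gripper_force": force on a finger pad.
Only numpy, scipy, OpenCV 4.12 (cv2) and the standard library are available. Lean on these libraries where they do the work, as an engineer would, in place of code of your own. Each camera call takes 0.05 s, during which the arm holds its last target. There are 200 camera calls.

## Working session

There is one attempt and no reset: what is moved stays moved. The work goes in short steps, Python scripts to look and compute and a shell command to move; the robot and the scene stay as the last step left them, time stands still between calls to the robot, and variables do not carry over. Pictures are saved under pics/ and viewed, at most 10 in all, crops included, and the job is handed in when it is done.

```bash
mkdir -p pics; python3 - <<'E'
from bench import monitor,cams
import cv2,numpy as np
for n in("scene","side"):
    im,d=cams.get_image(n);cv2.imwrite(f"pics/{n}0.png",im);np.save(n+"0.npy",d)
    i=cams.camera_info(n);R=np.array(i["R"]);print(n,i["intrinsics"],(-R.T@i["t"]).round(3),R.round(3))
print(monitor.sense())
E
```

```text
scene [[501.14711924   0.         326.81333838]
 [  0.         501.14711924 239.39531393]
 [  0.           0.           1.        ]] [1.287 0.195 0.943] [[-0.259  0.966 -0.005]
 [ 0.713  0.188 -0.676]
 [-0.652 -0.179 -0.737]]
side [[547.6815265    0.         327.86543574]
 [  0.         547.6815265  232.80053095]
 [  0.           0.           1.        ]] [ 0.009 -0.568  0.858] [[ 0.711 -0.703  0.021]
 [-0.459 -0.486 -0.744]
 [ 0.533  0.519 -0.668]]
{'time': 0.1, 'joints': array([ 1.02198034e+00,  1.50941492e-01,  1.43789936e+00, -5.89705323e-07,
        1.55382317e+00, -1.33967840e-01]), 'joint_velocities': array([ 0.00112635, -0.00119058, -0.00097293, -0.00046684, -0.00062539,
       -0.00065587]), 'effort': array([ 5.92903743e-03, -7.14376616e+01, -5.71790457e+01, -1.21445182e-04,
        7.08071180e-03, -3.05182789e-05]), 'position': array([0.23164724, 0.52604915, 0.23076636]), 'eef_rot': array([ 2.05939841e-01,  9.78564507e-01, -5.04866242e-04, -1.79067998e-04]), 'contact_force': array([-0.28579003,  0.00330348, -0.19180424]), 'ft_torque': array([0.02542555, 0.06784119, 0.03392599]), 'gripper_force': 0.0, 'width': 1.0020442053730196}
```

View pics/scene0.png

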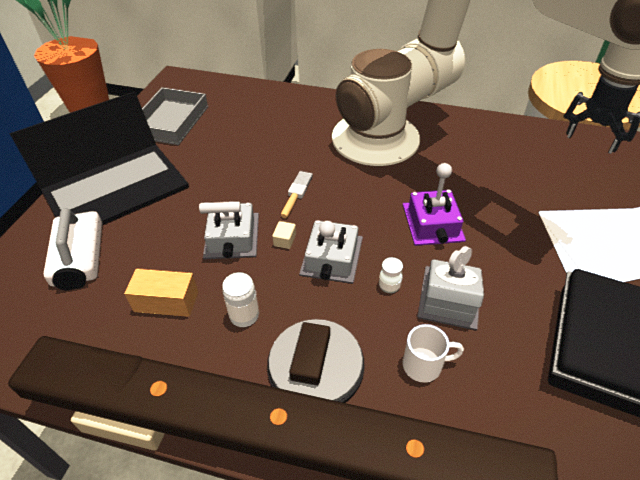

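View pics/side0.png

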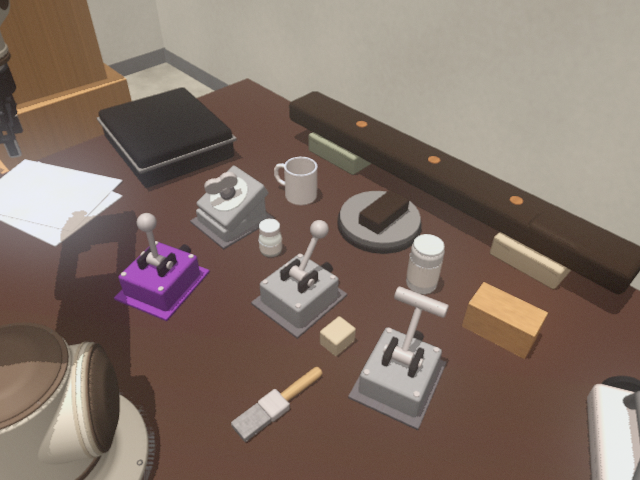

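The scene view shows the grey ball isolator at about (332,245) with its ball at (327,229). The timer is at (452,290) with its key at (460,262), the crossbar isolator at (230,230), and the jar at (391,275) between the timer and the ball isolator. In the side view the ball is at (319,229) and the key at (222,187).

```bash
cat > h.py <<'E'
import numpy as np,cv2
from bench import cams
def cam(n):
    i=cams.camera_info(n);return np.array(i["intrinsics"]),np.array(i["R"]),np.array(i["t"])
def cloud(n,d,c=None):
    K,R,t=c or cam(n);v,u=np.mgrid[:480,:640]
    p=np.stack([(u-K[0,2])/K[0,0]*d,(v-K[1,2])/K[1,1]*d,d],-1)
    P=(p-t)@R;P[d<=0]=np.nan;return P
def tri(obs):
    A=[];
    for n,(u,v) in obs:
        K,R,t=cam(n);M=K@np.c_[R,t];A+=[u*M[2]-M[0],v*M[2]-M[1]]
    X=np.linalg.svd(np.array(A))[2][-1];return X[:3]/X[3]
E
python3 - <<'E'
from h import *
from scipy.optimize import least_squares
P={n:cloud(n,np.load(n+"0.npy")) for n in("scene","side")}
print("tri ball",tri([("scene",(327,229)),("side",(319,229))]),"key",tri([("scene",(460,262)),("side",(222,187))]))
print("jar top",tri([("scene",(392,264)),("side",(269,226))]))
def sph(n,u,v):
    Q=P[n][v-12:v+13,u-12:u+13].reshape(-1,3);c=P[n][v,u];Q=Q[np.linalg.norm(Q-c,axis=1)<.019]
    r=least_squares(lambda x:np.linalg.norm(Q-x,axis=1)-.018,c-[0,0,.015],loss="soft_l1",f_scale=.001);return r.x.round(4),len(Q),r.cost
print(sph("scene",327,229),sph("side",319,229))
A=np.concatenate([P[n].reshape(-1,3) for n in P]);A=A[~np.isnan(A[:,0])]
for nm,c in(("ball",(P["scene"][260,345]+0)),("tee",P["scene"][240,230]),("timer",P["scene"][290,440])):
    print(nm,c.round(3))
    B=A[np.hypot(*(A-c)[:,:2].T)<.1]
    for lo,hi in((.004,.02),(.054,.066)):
        Q=B[(B[:,2]>lo)&(B[:,2]<hi)]
        print(lo,len(Q),cv2.minAreaRect((Q[:,:2]*1000).astype(np.float32)))
E
```

```text
tri ball [ 0.56426407 -0.00347878  0.15750784] key [0.54281678 0.28749312 0.10950292]
jar top [0.55718279 0.1444678  0.0756132 ]
(array([ 0.5643, -0.0047,  0.1583]), 180, np.float64(0.0001122701800581066)) (array([ 0.5645, -0.0031,  0.1576]), 217, np.float64(0.00012603036868532658))
ball [0.561 0.038 0.063]
0.004 1078 ((569.8765869140625, 45.05335235595703), (173.82498168945312, 198.02633666992188), 35.1505241394043)
0.054 1989 ((518.0068969726562, 39.24945831298828), (196.44882202148438, 113.11212921142578), 87.7719955444336)
tee [ 0.559 -0.248  0.049]
0.004 1097 ((566.3091430664062, -243.82083129882812), (182.137451171875, 193.64727783203125), 22.343475341796875)
0.054 2813 ((515.933349609375, -269.09033203125), (104.48936462402344, 111.44740295410156), 18.24732208251953)
timer [0.621 0.256 0.1  ]
0.004 1515 ((631.2596435546875, 251.01986694335938), (196.01898193359375, 175.53610229492188), 63.06102752685547)
0.054 421 ((621.36328125, 282.1419677734375), (114.84674835205078, 196.9642791748047), 88.73969268798828)
```

```bash
python3 - <<'E'
from h import *
rng=np.random.default_rng(0)
A=[];
for n,sb,st,se in(("scene",(332,255),(450,295),(228,240)),("side",(300,290),(230,215),(400,375))):
    im=cv2.imread(f"pics/{n}0.png");d=np.load(n+"0.npy");P=cloud(n,d)
    hsv=cv2.cvtColor(im,cv2.COLOR_BGR2HSV);m=((hsv[...,1]<70)&(hsv[...,2]>60)).astype(np.uint8)
    k,L=cv2.connectedComponents(m)
    for nm,s in(("ball",sb),("timer",st),("tee",se)):
        l=np.bincount(L[s[1]-8:s[1]+9,s[0]-8:s[0]+9].ravel(),minlength=k)[1:].argmax()+1
        Q=P[L==l];Q=Q[~np.isnan(Q[:,0])];print(n,nm,len(Q),Q.min(0).round(3),Q.max(0).round(3))
        for lo,hi in((0.00,.012),(.056,.064)):
            q=Q[(Q[:,2]>lo)&(Q[:,2]<hi)]
            if len(q)>9:print("  z",lo,len(q),np.round(cv2.minAreaRect((q[:,:2]*1000).astype(np.float32))[0],1),np.round(cv2.minAreaRect((q[:,:2]*1000).astype(np.float32))[1],1),cv2.minAreaRect((q[:,:2]*1000).astype(np.float32))[2])
        if nm=="timer":
            T=Q[Q[:,2]>.04];best=None
            for _ in range(800):
                a=T[rng.choice(len(T),3,False)];nn=np.cross(a[1]-a[0],a[2]-a[0]);
                if np.linalg.norm(nn)<1e-5: continue
                nn/=np.linalg.norm(nn);nn*=np.sign(nn[2])
                if abs(nn[2]-.913)>.05: continue
                h=(T-a[0])@nn;c=(abs(h)<.002).sum()
                if best is None or c>best[0]:best=(c,a[0],nn)
            I=T[abs((T-best[1])@best[2])<.003];c=I.mean(0);nn=np.linalg.svd(I-c)[2][2];nn*=np.sign(nn[2])
            print("  face",len(I),c.round(4),nn.round(3),"yaw",np.arctan2(-nn[1],-nn[0]))
            h=(T-c)@nn
            W=T[(h>.035)&(h<.075)]
            w=W.mean(0);e=np.linalg.svd(W-w)[2][0];print("  wing",len(W),w.round(4),e.round(3),"h",((W-c)@nn).min(),((W-c)@nn).max(), np.ptp((W-w)@e))
E
python3 - <<'E'
import cv2,numpy as np
a=cv2.imread("pics/scene0.png")[225:345,400:500];b=cv2.imread("pics/side0.png")[150:250,180:280]
cv2.imwrite("pics/key1.png",np.hstack([cv2.resize(a,(400,480),interpolation=2),cv2.resize(b,(400,400),interpolation=2)[:400] if 0 else cv2.resize(b,(400,480),interpolation=2)]))
E
```

```text
scene ball 2667 [ 0.387 -0.082 -0.002] [0.597 0.061 0.178]
  z 0.0 539 [485.7  -9.2] [196.9 131.3] 4.14333963394165
  z 0.056 1115 [508.1  -7.8] [121.6 109.9] 4.281177520751953
scene timer 3869 [ 0.386  0.22  -0.003] [0.635 0.36  0.152]
  z 0.0 670 [511.3 290.1] [247.6 140.3] 0.4590611755847931
  z 0.056 189 [561.9 284. ] [119.2 111. ] 0.14890170097351074
  face 1080 [0.57   0.2858 0.09  ] [-0.406 -0.001  0.914] yaw 0.0023008719818907166
  wing 271 [0.5463 0.2835 0.134 ] [ 0.791 -0.532  0.304] h 0.03507087673458431 0.06256901862783064 0.07719394208823897
scene tee 2625 [ 0.374 -0.394 -0.002] [ 0.596 -0.19   0.172]
  z 0.0 493 [ 482.3 -289.8] [209.7 149.5] 18.91187286376953
  z 0.056 888 [ 507.  -272.7] [123.7 109.7] 17.964881896972656
side ball 5038 [ 0.426 -0.078 -0.004] [0.718 0.152 0.177]
  z 0.0 1062 [578.7  22. ] [332.3 172.1] 18.30303192138672
  z 0.056 1659 [505.   -7.5] [121.3 110.9] 3.8900468349456787
side timer 5108 [ 0.481  0.118 -0.004] [0.708 0.47  0.152]
  z 0.0 814 [580.7 318.5] [377.  202.5] 62.43251419067383
  z 0.056 398 [556.3 242.1] [112.3 223.9] 21.697139739990234
  face 1295 [0.5535 0.2674 0.082 ] [-0.404 -0.004  0.915] yaw 0.010103809141208937
  wing 377 [0.5364 0.2828 0.1305] [-0.801  0.482 -0.355] h 0.03536346304060311 0.06617852415784611 0.07574830747090527
side tee 11846 [ 0.414 -0.356 -0.004] [0.936 0.159 0.174]
  z 0.0 1725 [ 687.1 -122.1] [660.  243.4] 46.77432632446289
  z 0.056 2759 [ 655.4 -146.7] [542.2 165.7] 43.14406967163086
```

View pics/key1.png

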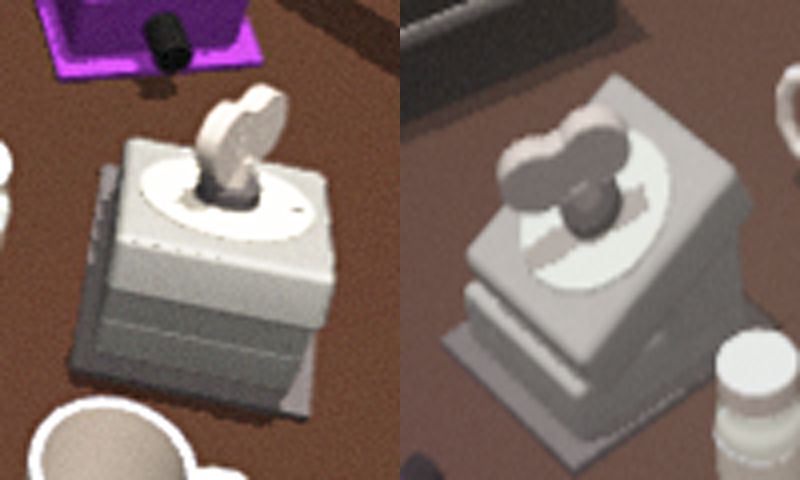

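The crop shows the key wing diagonal over the dial, with one lobe pointing away from the robot and to the right, and the other towards the robot. The tool stays vertical, so I'll push the lobe round with shut fingers and push the ball the same way.

```bash
python3 -m creep '[{"yaw":-0.138,"tz":-2,"grip":0},{"yaw":-0.138,"tz":-2,"grip":0},{"yaw":-0.139,"tz":-2,"grip":0},{"grip":0}]'; python3 -m creep '[{"tx":-5,"ty":-4.5},{"tx":-5,"ty":-4.5},{"tx":-5,"ty":-4.5},{"tx":-5,"ty":-4.5},{"tx":-3.5,"ty":-4}]'; python3 -m creep '[{"grip":0},{"grip":0}]'
python3 - <<'E'
from h import *
from bench import monitor
s=monitor.sense();print(s["time"],s["position"],s["eef_rot"],s["joints"],s["width"])
c=cam("wrist");im,d=cams.get_image("wrist");cv2.imwrite("pics/w1.png",im);np.savez("w1.npz",d=d,K=c[0],R=c[1],t=c[2]);print((-c[1].T@c[2]),c[1].round(2))
E
```

```text
0.1 [0.23164724 0.52604915 0.23076636] [ 2.05939841e-01  9.78564507e-01 -5.04866242e-04 -1.79067998e-04] [ 1.02198034e+00  1.50941492e-01  1.43789936e+00 -5.89705323e-07
  1.55382317e+00 -1.33967840e-01] 1.0020442053730196
[0.15881767 0.55757228 0.37301256] [[ 0.4   0.92  0.  ]
 [ 0.87 -0.38  0.31]
 [ 0.28 -0.12 -0.95]]schema error: expected keys tx, ty, tz, yaw, grip
schema error: expected keys tx, ty, tz, yaw, grip
schema error: expected keys tx, ty, tz, yaw, grip
```

View pics/w1.png

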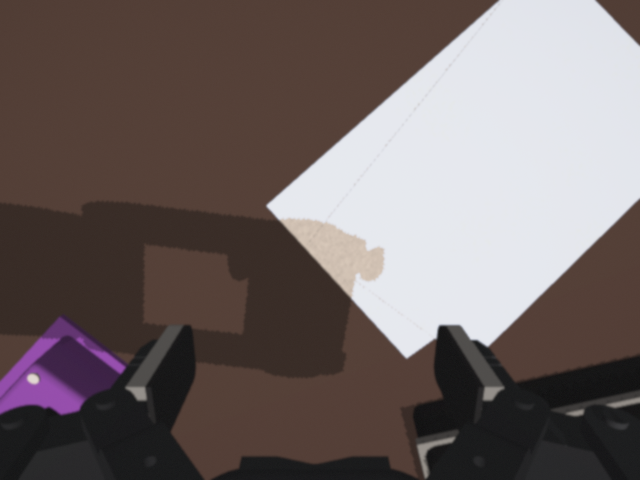

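The call was refused because every row needs all five keys. The wrist picture shows only the start view: paper, and the purple isolator at lower left.

```bash
python3 -m creep '[{"tx":0,"ty":0,"tz":-2,"yaw":-0.138,"grip":0},{"tx":0,"ty":0,"tz":-2,"yaw":-0.138,"grip":0},{"tx":0,"ty":0,"tz":-2,"yaw":-0.139,"grip":0},{"tx":0,"ty":0,"tz":0,"yaw":0,"grip":0}]'; python3 -m creep '[{"tx":-6,"ty":-5,"tz":0,"yaw":0,"grip":0},{"tx":-6,"ty":-5,"tz":0,"yaw":0,"grip":0},{"tx":-6,"ty":-5,"tz":0,"yaw":0,"grip":0},{"tx":-6,"ty":-5,"tz":0,"yaw":0,"grip":0},{"tx":-6,"ty":-4,"tz":0,"yaw":0,"grip":0}]'; python3 -m creep '[{"tx":0,"ty":0,"tz":0,"yaw":0,"grip":0},{"tx":0,"ty":0,"tz":0,"yaw":0,"grip":0}]'
python3 - <<'E'
from h import *
from bench import monitor
s=monitor.sense();print(s["time"],s["position"],s["eef_rot"],s["joints"],s["width"])
c=cam("wrist");im,d=cams.get_image("wrist");cv2.imwrite("pics/w2.png",im);np.savez("w2.npz",d=d,K=c[0],R=c[1],t=c[2]);print((-c[1].T@c[2]),c[1].round(2))
E
```

```text
time: 0.65
position: [0.2319, 0.5265, 0.2923]
eef_rot: [-0.0, 1.0, 0.001, 0.0]
contact_force: [0.0, -0.3, 0.3]
width: 0.143
gripper_force: 0.0
time: 1.27
position: [0.4769, 0.3298, 0.2904]
eef_rot: [0.002, 1.0, -0.0, -0.0]
contact_force: [-0.5, 0.8, 0.0]
width: 0.001
gripper_force: 0.0
time: 1.52
position: [0.4756, 0.3314, 0.2903]
eef_rot: [0.001, 1.0, -0.0, -0.001]
contact_force: [-0.6, 0.4, -0.5]
width: 0.004
gripper_force: 0.0
1.525 [0.47563101 0.33141802 0.29027197] [ 1.32293000e-03  9.99998836e-01 -2.59199085e-04 -7.14467288e-04] [ 4.75592220e-01  1.49124995e-01  1.32136684e+00  1.96403349e-04
  1.67260827e+00 -1.09253843e+00] 0.0038100233803862464
[0.39629002 0.33141617 0.43260209] [[ 0.    1.    0.  ]
 [ 0.95 -0.    0.31]
 [ 0.31 -0.   -0.95]]
```

View pics/w2.png

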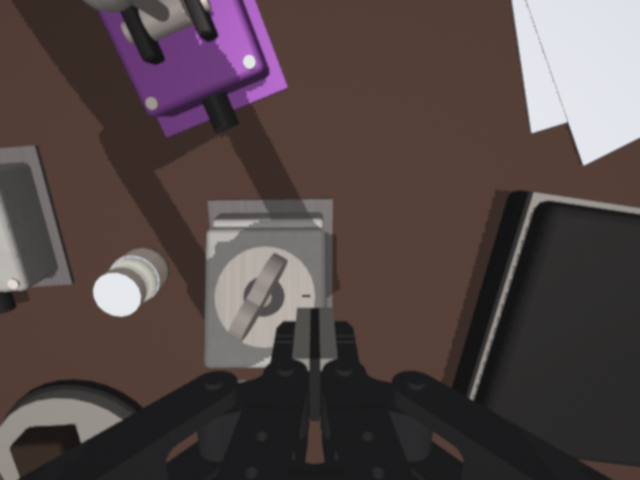

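The wrist view looks almost straight down the key's axis: the dial is centred at about (265,297), the wing tips are at (281,257) and (236,338), and the jar is clear at (130,285).

```bash
cat > key.py <<'E'
from h import *
def key(f,box=(200,215,335,375),wing=True):
    z=np.load(f);P=cloud("wrist",z["d"],(z["K"],z["R"],z["t"]))
    Q=P[box[1]:box[3],box[0]:box[2]].reshape(-1,3);Q=Q[~np.isnan(Q[:,0])]
    n=np.array([-.408,0,.913]);h=Q@n
    H=np.histogram(h,np.arange(-.3,.0,.002));hf=np.median(h[abs(h-H[1][H[0].argmax()]-.001)<.004])
    F=Q[abs(h-hf)<.003]
    W=Q[(h-hf>.035)&(h-hf<.07)];fx=np.array([.913,0,.408]);w=np.c_[W@fx,W[:,1]]
    r=cv2.minAreaRect((w*1000).astype(np.float32));m=w.mean(0);e=np.linalg.svd(w-m)[2][0]
    print("face h",hf,"wing h",np.percentile(h-hf,99.7),"n",len(W),"rect",r,"ang",np.arctan2(e[1],e[0]),"mean",m)
    c=np.array(r[0])/1000
    for k in(.045,.0):print("axis at",k,c[0]*fx+np.array([0,c[1],0])+n*(hf+k))
    return F
if __name__=="__main__":
    import sys;key(*sys.argv[1:])
E
python3 key.py w2.npz
```

```text
face h -0.15139759881573017 wing h 0.2707100569287314 n 1706 rect ((540.0924682617188, 285.47698974609375), (12.335648536682129, 75.66326141357422), 60.885616302490234) ang -0.508112892941804 mean [0.54022665 0.28641139]
axis at 0.045 [0.53651464 0.28547699 0.12321672]
axis at 0.0 [0.55487464 0.28547699 0.08213172]
```

```bash
python3 -m creep '[{"tx":-2,"ty":-4.5,"tz":0,"yaw":0,"grip":0},{"tx":-2,"ty":-4.5,"tz":0,"yaw":0,"grip":0},{"tx":-2,"ty":-4.5,"tz":0,"yaw":0,"grip":0},{"tx":-2,"ty":-4.5,"tz":0,"yaw":0,"grip":0},{"tx":-2,"ty":-4.5,"tz":0,"yaw":0,"grip":0}]'; python3 -m creep '[{"tx":-2,"ty":-4.5,"tz":0,"yaw":0,"grip":0},{"tx":-2,"ty":-4.5,"tz":0,"yaw":0,"grip":0},{"tx":0,"ty":-1.9,"tz":0,"yaw":0,"grip":0},{"tx":0,"ty":0,"tz":0,"yaw":0,"grip":0},{"tx":0,"ty":0,"tz":0,"yaw":0,"grip":0}]'
```

```text
time: 2.2
position: [0.5757, 0.1065, 0.2914]
eef_rot: [-0.001, 1.0, 0.0, 0.0]
contact_force: [0.5, 0.7, -0.2]
width: 0.001
gripper_force: 0.0
time: 2.82
position: [0.6155, -0.0009, 0.2916]
eef_rot: [-0.001, 1.0, 0.0, 0.0]
contact_force: [0.1, -0.0, -0.3]
width: 0.003
gripper_force: 0.0
```

```bash
python3 -m creep '[{"tx":0,"ty":0,"tz":5,"yaw":0,"grip":0},{"tx":0,"ty":0,"tz":5,"yaw":0,"grip":0},{"tx":0,"ty":-0.2,"tz":4.3,"yaw":0,"grip":0},{"tx":0,"ty":0,"tz":0,"yaw":0,"grip":0}]'; python3 -m creep '[{"tx":1.5,"ty":-0.1,"tz":0,"yaw":0,"grip":0},{"tx":1.5,"ty":-0.1,"tz":0,"yaw":0,"grip":0},{"tx":1.5,"ty":-0.1,"tz":0,"yaw":0,"grip":0},{"tx":1.5,"ty":-0.1,"tz":0,"yaw":0,"grip":0},{"tx":1.5,"ty":-0.1,"tz":0,"yaw":0,"grip":0}]'; python3 -m creep '[{"tx":1.5,"ty":-0.1,"tz":0,"yaw":0,"grip":0},{"tx":1.5,"ty":-0.1,"tz":0,"yaw":0,"grip":0},{"tx":1.5,"ty":-0.1,"tz":0,"yaw":0,"grip":0},{"tx":0,"ty":0,"tz":0,"yaw":0,"grip":0},{"tx":0,"ty":0,"tz":0,"yaw":0,"grip":0}]'
python3 -m creep '[{"tx":0,"ty":0,"tz":-5,"yaw":0,"grip":0},{"tx":0,"ty":0,"tz":-5,"yaw":0,"grip":0},{"tx":0,"ty":0,"tz":-4,"yaw":0,"grip":0},{"tx":0,"ty":0,"tz":0,"yaw":0,"grip":0}]'
python3 - <<'E'
from h import *
im,d=cams.get_image("side");P=cloud("side",d)
Q=P.reshape(-1,3);
for x in(.5645,.449):
    s=Q[(np.linalg.norm(Q-[x,-.008,.157],axis=1)<.025)];print(x,len(s),s.mean(0) if len(s) else 0)
E
```

```text
time: 3.32
position: [0.6143, -0.003, 0.1459]
eef_rot: [-0.001, 1.0, 0.0, -0.002]
contact_force: [0.2, -0.1, 0.9]
width: 0.005
gripper_force: 0.0
time: 3.95
position: [0.5404, -0.0092, 0.1496]
eef_rot: [-0.0, 1.0, -0.0, 0.001]
contact_force: [1.2, -0.4, 1.0]
width: 0.0
gripper_force: 0.7
time: 4.58
position: [0.4961, -0.0125, 0.1484]
eef_rot: [-0.0, 1.0, -0.0, 0.0]
contact_force: [1.1, -1.1, 0.1]
width: -0.002
gripper_force: 0.0
time: 5.08
position: [0.4971, -0.0126, 0.2911]
eef_rot: [-0.0, 1.0, -0.0, 0.002]
contact_force: [0.7, 0.5, -0.3]
width: -0.004
gripper_force: 0.0
0.5645 0 0
0.449 307 [ 0.44309308 -0.01746125  0.16585111]
```

```bash
cat > plan.py <<'E'
import sys,numpy as np
from bench import monitor
from scipy.spatial.transform import Rotation as Ro
n=np.array([-.408,0,.913]);fx=np.array([.913,0,.408]);y=np.array([0,1.,0]);c=np.array([.5549,.2855,.0821])
def pose(th,ex=0,h=.035,r=.024):
    e=np.cos(th)*fx+np.sin(th)*y;t=np.sin(th)*fx-np.cos(th)*y
    th_=np.hypot(*t[:2]);xt=np.array([t[0],t[1],0])/th_
    d=(.006+.011*th_+.025*max(0,t[2]))/th_+ex
    return c+n*h+e*r-xt*d,np.arctan2(xt[1],xt[0])
s=monitor.sense();p=s["position"];R=Ro.from_quat(s["eef_rot"]).as_matrix();a=np.arctan2(R[1,0],R[0,0])
print("now",p.round(4),a.round(3),"q6",s["joints"][5].round(2))
ex=float(sys.argv[1])
for th in map(float,sys.argv[2:]):
    q,b=pose(th,ex);w=(b-a+np.pi)%(2*np.pi)-np.pi
    d=q-p;ca,sa=np.cos(a),np.sin(a)
    print(th,"tx %.2f ty %.2f tz %.2f yaw %.3f"%(100*(ca*d[0]+sa*d[1]),100*(sa*d[0]-ca*d[1]),-100*d[2],-w),"->",q.round(3),round(b,2));p,a=q,b
E
python3 plan.py .012 -0.51
```

```text
now [ 0.4966 -0.0125  0.2889] -3.141 q6 -1.75
-0.51 tx -7.65 ty 31.22 tz 16.63 yaw -1.098 -> [0.573 0.3   0.123] -2.04
```

```bash
python3 -m creep '[{"tx":-1.1,"ty":4.5,"tz":0,"yaw":0,"grip":0},{"tx":-1.1,"ty":4.5,"tz":0,"yaw":0,"grip":0},{"tx":-1.1,"ty":4.5,"tz":0,"yaw":0,"grip":0},{"tx":-1.1,"ty":4.5,"tz":0,"yaw":0,"grip":0},{"tx":-1.1,"ty":4.5,"tz":0,"yaw":0,"grip":0}]'; python3 -m creep '[{"tx":-1.1,"ty":4.5,"tz":0,"yaw":0,"grip":0},{"tx":-1.0,"ty":4.2,"tz":0,"yaw":0,"grip":0},{"tx":0,"ty":0,"tz":0,"yaw":-0.18,"grip":0},{"tx":0,"ty":0,"tz":0,"yaw":-0.18,"grip":0},{"tx":0,"ty":0,"tz":0,"yaw":-0.18,"grip":0}]'; python3 -m creep '[{"tx":0,"ty":0,"tz":0,"yaw":-0.18,"grip":0},{"tx":0,"ty":0,"tz":0,"yaw":-0.18,"grip":0},{"tx":0,"ty":0,"tz":0,"yaw":-0.18,"grip":0},{"tx":0,"ty":0,"tz":0,"yaw":0,"grip":0},{"tx":0,"ty":0,"tz":0,"yaw":0,"grip":0}]'; python3 plan.py .012 -0.51
```

```text
time: 5.75
position: [0.5509, 0.2142, 0.2865]
eef_rot: [-0.0, 1.0, -0.0, -0.001]
contact_force: [0.6, -1.0, -0.4]
width: 0.003
gripper_force: 0.0
time: 6.38
position: [0.5717, 0.2998, 0.2862]
eef_rot: [-0.27, 0.963, -0.0, -0.001]
contact_force: [0.6, 0.7, -0.1]
width: 0.001
gripper_force: 0.0
time: 7.0
position: [0.5718, 0.2996, 0.2874]
eef_rot: [-0.512, 0.859, 0.0, -0.001]
contact_force: [-0.1, -1.5, -0.5]
width: 0.002
gripper_force: 0.0
now [0.5718 0.2996 0.2874] -2.066 q6 -2.28
-0.51 tx -0.07 ty -0.10 tz 16.48 yaw -0.023 -> [0.573 0.3   0.123] -2.04
```

```bash
python3 -m creep '[{"tx":0,"ty":0,"tz":5,"yaw":0,"grip":0},{"tx":0,"ty":0,"tz":5,"yaw":0,"grip":0},{"tx":-0.1,"ty":-0.1,"tz":4.5,"yaw":0,"grip":0},{"tx":0,"ty":0,"tz":2,"yaw":0,"grip":0},{"tx":0,"ty":0,"tz":0,"yaw":0,"grip":0}]'; python3 plan.py 0 -.51 -.685 -.86 -1.035 -1.21 -1.385
```

```text
time: 7.62
position: [0.5729, 0.2999, 0.1227]
eef_rot: [-0.514, 0.858, 0.0, -0.001]
contact_force: [-1.1, -0.1, 0.4]
width: 0.002
gripper_force: 0.0
now [0.5729 0.2999 0.1227] -2.063 q6 -2.29
-0.51 tx 1.21 ty -0.03 tz 0.01 yaw -0.020 -> [0.568 0.289 0.123] -2.04
-0.685 tx 0.42 ty -0.25 tz 0.10 yaw 0.169 -> [0.568 0.284 0.122] -2.21
-0.86 tx 0.42 ty -0.26 tz 0.12 yaw 0.174 -> [0.568 0.279 0.12 ] -2.39
-1.035 tx 0.41 ty -0.28 tz 0.14 yaw 0.179 -> [0.566 0.274 0.119] -2.57
-1.21 tx 0.41 ty -0.29 tz 0.15 yaw 0.185 -> [0.565 0.27  0.118] -2.75
-1.385 tx 0.41 ty -0.29 tz 0.16 yaw 0.189 -> [0.562 0.265 0.116] -2.94
```

```bash
python3 -m creep '[{"tx":1.2,"ty":0,"tz":0,"yaw":-0.02,"grip":0},{"tx":0.42,"ty":-0.25,"tz":0.1,"yaw":0.17,"grip":0},{"tx":0.42,"ty":-0.26,"tz":0.12,"yaw":0.175,"grip":0},{"tx":0.41,"ty":-0.28,"tz":0.14,"yaw":0.18,"grip":0},{"tx":0.41,"ty":-0.29,"tz":0.15,"yaw":0.18,"grip":0}]'; python3 plan.py 0 -1.37 -1.53 -1.69 -1.85 -2.01
python3 - <<'E'
from h import *
im,d=cams.get_image("side");cv2.imwrite("pics/s3.png",cv2.resize(im[100:300,150:390],(720,600)))
E
```

```text
time: 8.25
position: [0.5655, 0.2698, 0.1208]
eef_rot: [-0.194, 0.981, 0.0, 0.002]
contact_force: [2.9, 2.7, 2.3]
width: 0.001
gripper_force: 2.3
now [0.5655 0.2698 0.1208] -2.752 q6 -1.64
-1.37 tx 0.47 ty -0.24 tz 0.48 yaw 0.170 -> [0.562 0.266 0.116] -2.92
-1.53 tx 0.37 ty -0.27 tz 0.16 yaw 0.175 -> [0.559 0.262 0.114] -3.1
-1.69 tx 0.38 ty -0.28 tz 0.16 yaw 0.175 -> [0.555 0.259 0.113] 3.01
-1.85 tx 0.38 ty -0.27 tz 0.15 yaw 0.174 -> [0.551 0.257 0.111] 2.84
-2.01 tx 0.39 ty -0.27 tz 0.15 yaw 0.171 -> [0.547 0.256 0.11 ] 2.67
```

View pics/s3.png

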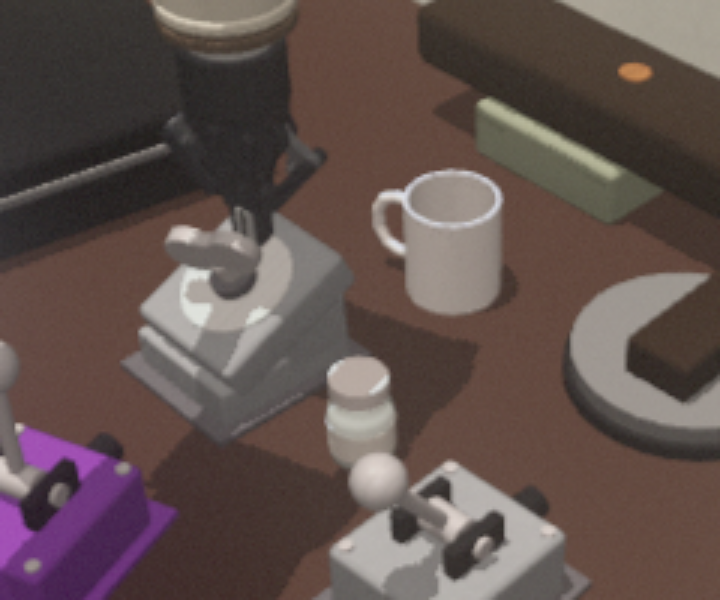

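The key is turning: the wing at about (215,248) now follows the finger tip, the ball lever at (378,480) leans to OFF, and the jar and mug are untouched.

```bash
python3 -m creep '[{"tx":0.4,"ty":-0.25,"tz":0.3,"yaw":0.17,"grip":0},{"tx":0.37,"ty":-0.27,"tz":0.16,"yaw":0.175,"grip":0},{"tx":0.38,"ty":-0.28,"tz":0.16,"yaw":0.175,"grip":0},{"tx":0.38,"ty":-0.27,"tz":0.15,"yaw":0.174,"grip":0},{"tx":0.39,"ty":-0.27,"tz":0.15,"yaw":0.171,"grip":0}]'; python3 plan.py 0 -2.17 -2.33 -2.5 -2.67 -2.84
```

```text
time: 8.93
position: [0.5475, 0.2557, 0.1109]
eef_rot: [0.234, 0.972, 0.001, 0.002]
contact_force: [6.0, -1.5, -0.0]
width: -0.003
gripper_force: 2.7
now [0.5475 0.2557 0.1109] 2.669 q6 -0.79
-2.17 tx 0.45 ty -0.28 tz 0.24 yaw 0.170 -> [0.542 0.255 0.109] 2.5
-2.33 tx 0.39 ty -0.25 tz 0.12 yaw 0.162 -> [0.538 0.256 0.107] 2.34
-2.5 tx 0.42 ty -0.25 tz 0.11 yaw 0.168 -> [0.533 0.257 0.106] 2.17
-2.67 tx 0.43 ty -0.24 tz 0.09 yaw 0.163 -> [0.528 0.259 0.105] 2.01
-2.84 tx 0.43 ty -0.24 tz 0.06 yaw 0.159 -> [0.524 0.262 0.105] 1.85
```

```bash
python3 -m creep '[{"tx":0.45,"ty":-0.28,"tz":0.2,"yaw":0.17,"grip":0},{"tx":0.39,"ty":-0.25,"tz":0.12,"yaw":0.162,"grip":0},{"tx":0.42,"ty":-0.25,"tz":0.11,"yaw":0.168,"grip":0},{"tx":0.43,"ty":-0.24,"tz":0.09,"yaw":0.163,"grip":0},{"tx":0.43,"ty":-0.24,"tz":0.06,"yaw":0.159,"grip":0}]'; python3 plan.py 0 -3.01 -3.18 -3.35 -3.52 -3.69
```

```text
time: 9.55
position: [0.5241, 0.2614, 0.1046]
eef_rot: [0.603, 0.798, 0.0, 0.001]
contact_force: [5.4, -6.0, -2.6]
width: -0.002
gripper_force: 3.3
now [0.5241 0.2614 0.1046] 1.848 q6 0.06
-3.01 tx 0.47 ty -0.19 tz 0.03 yaw 0.157 -> [0.521 0.265 0.104] 1.69
-3.18 tx 0.39 ty -0.24 tz 0.01 yaw 0.155 -> [0.518 0.269 0.104] 1.54
-3.35 tx 0.25 ty -0.27 tz -0.02 yaw 0.156 -> [0.516 0.272 0.104] 1.38
-3.52 tx 0.26 ty -0.30 tz -0.05 yaw 0.157 -> [0.513 0.275 0.105] 1.22
-3.69 tx 0.26 ty -0.33 tz -0.07 yaw 0.161 -> [0.511 0.278 0.106] 1.06
```

```bash
python3 -m creep '[{"tx":0.47,"ty":-0.2,"tz":0.03,"yaw":0.157,"grip":0},{"tx":0.39,"ty":-0.24,"tz":0.01,"yaw":0.155,"grip":0},{"tx":0.25,"ty":-0.27,"tz":-0.02,"yaw":0.156,"grip":0},{"tx":0.26,"ty":-0.3,"tz":-0.05,"yaw":0.157,"grip":0},{"tx":0.26,"ty":-0.33,"tz":-0.07,"yaw":0.16,"grip":0}]'; python3 plan.py 0 -3.83 -3.94 -4.01 -4.06
```

```text
time: 10.18
position: [0.5102, 0.2764, 0.1047]
eef_rot: [0.862, 0.507, -0.001, 0.002]
contact_force: [5.8, -34.4, -10.0]
width: 0.002
gripper_force: 14.5
now [0.5102 0.2764 0.1047] 1.062 q6 0.88
-3.83 tx 0.41 ty -0.33 tz -0.18 yaw 0.136 -> [0.509 0.282 0.106] 0.93
-3.94 tx 0.17 ty -0.26 tz -0.07 yaw 0.109 -> [0.508 0.285 0.107] 0.82
-4.01 tx 0.11 ty -0.17 tz -0.05 yaw 0.070 -> [0.508 0.286 0.108] 0.75
-4.06 tx 0.08 ty -0.13 tz -0.04 yaw 0.051 -> [0.507 0.288 0.108] 0.7
```

```bash
python3 -m creep '[{"tx":-1.5,"ty":0,"tz":0,"yaw":0,"grip":0},{"tx":0,"ty":0,"tz":0,"yaw":0,"grip":0},{"tx":0,"ty":0,"tz":-5,"yaw":0,"grip":0},{"tx":0,"ty":0,"tz":-6,"yaw":0,"grip":0},{"tx":0,"ty":0,"tz":-6,"yaw":0,"grip":0}]'; python3 -m creep '[{"tx":0,"ty":0,"tz":-2,"yaw":0,"grip":0},{"tx":0,"ty":0,"tz":0,"yaw":0,"grip":0},{"tx":0,"ty":0,"tz":0,"yaw":0,"grip":0}]'
python3 - <<'E'
from h import *
from key import key
from bench import monitor
c=cam("wrist");im,d=cams.get_image("wrist");cv2.imwrite("pics/w4.png",im);np.savez("w4.npz",d=d,K=c[0],R=c[1],t=c[2])
X=c[1]@np.array([.5365,.2855,.123])+c[2];p=c[0]@X;u,v=(p[:2]/p[2]).astype(int);print(u,v,monitor.sense()["position"])
key("w4.npz",(max(u-70,0),max(v-70,0),u+70,v+70))
E
```

```text
time: 10.8
position: [0.5026, 0.2661, 0.277]
eef_rot: [0.861, 0.509, 0.001, 0.0]
contact_force: [0.3, -0.1, 0.3]
width: -0.005
gripper_force: 0.0
time: 11.18
position: [0.5026, 0.266, 0.2932]
eef_rot: [0.861, 0.508, -0.001, -0.0]
contact_force: [0.3, -0.0, -0.4]
width: 0.002
gripper_force: 0.0
342 176 [0.50250031 0.26597624 0.29291012]
face h -0.1510843825049634 wing h 0.06114604220658767 n 2436 rect ((541.04736328125, 285.4656677246094), (12.979692459106445, 75.82158660888672), 70.02176666259766) ang 2.7741695327261695 mean [0.54620857 0.28573853]
axis at 0.045 [0.53725867 0.28546567 0.12389228]
axis at 0.0 [0.55561867 0.28546567 0.08280728]
```

View pics/w4.png

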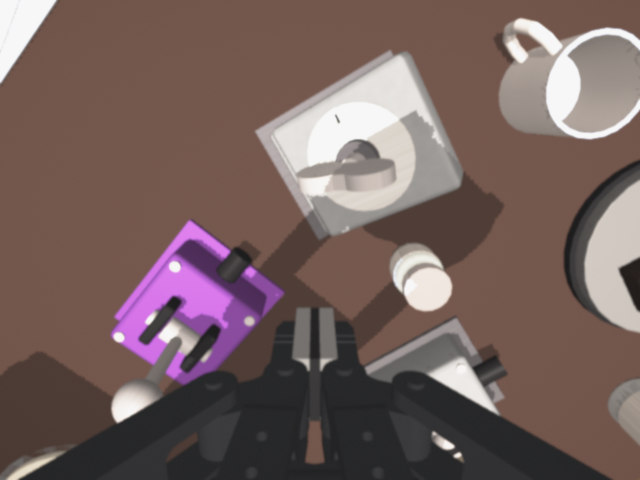

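The wing's long axis, running from about (300,180) to (395,175), measures -0.35 (mod pi), so about 3.0 rad have been wound. The rise to 34 N is either the stop or a jam. I'll check by pushing the other lobe, uphill, with the opposite face of the fingers.

```bash
sed -i 's/q,b=pose(th,ex);w=/q,b=pose(th,ex);b+=np.pi;w=/; s/\[.5549,.2855,.0821\]/[.5552,.2855,.0825]/' plan.py; python3 plan.py .012 -0.35
```

```text
now [0.5025 0.266  0.2929] 1.066 q6 0.86
-0.35 tx 6.70 ty 4.09 tz 16.93 yaw -0.183 -> [0.571 0.305 0.124] 1.25
```

```bash
python3 -m creep '[{"tx":3.4,"ty":2,"tz":0,"yaw":0,"grip":0},{"tx":3.3,"ty":2.1,"tz":0,"yaw":0,"grip":0},{"tx":0,"ty":0,"tz":0,"yaw":-0.18,"grip":0},{"tx":0,"ty":0,"tz":0,"yaw":0,"grip":0},{"tx":0,"ty":0,"tz":0,"yaw":0,"grip":0}]';python3 -m creep '[{"tx":0,"ty":0,"tz":5,"yaw":0,"grip":0},{"tx":0,"ty":0,"tz":5,"yaw":0,"grip":0},{"tx":0,"ty":0,"tz":5,"yaw":0,"grip":0},{"tx":0,"ty":0,"tz":1.9,"yaw":0,"grip":0},{"tx":0,"ty":0,"tz":0,"yaw":0,"grip":0}]'; python3 plan.py 0 -.35 -.45 -.55 -.65 -.75 -.85 -.95
```

```text
time: 11.85
position: [0.5708, 0.3046, 0.2939]
eef_rot: [0.814, 0.581, -0.0, -0.0]
contact_force: [0.7, 0.0, 0.5]
width: -0.001
gripper_force: 0.0
time: 12.48
position: [0.571, 0.3047, 0.1253]
eef_rot: [0.813, 0.582, -0.0, -0.0]
contact_force: [0.3, 0.2, 0.7]
width: -0.002
gripper_force: 0.0
now [0.571  0.3047 0.1253] 1.244 q6 0.7
-0.35 tx -1.19 ty -0.03 tz 0.16 yaw -0.006 -> [0.567 0.293 0.124] 1.25
-0.45 tx -0.24 ty 0.15 tz 0.04 yaw 0.094 -> [0.568 0.291 0.123] 1.16
-0.55 tx -0.24 ty 0.15 tz 0.05 yaw 0.095 -> [0.568 0.288 0.123] 1.06
-0.65 tx -0.24 ty 0.15 tz 0.06 yaw 0.096 -> [0.568 0.285 0.122] 0.96
-0.75 tx -0.23 ty 0.16 tz 0.06 yaw 0.098 -> [0.568 0.282 0.122] 0.87
-0.85 tx -0.23 ty 0.16 tz 0.07 yaw 0.100 -> [0.568 0.279 0.121] 0.77
-0.95 tx -0.23 ty 0.16 tz 0.08 yaw 0.102 -> [0.567 0.277 0.12 ] 0.66
```

```bash
python3 -m creep '[{"tx":-1.1,"ty":0,"tz":0.1,"yaw":0,"grip":0},{"tx":-0.3,"ty":0.15,"tz":0.04,"yaw":0.09,"grip":0},{"tx":-0.24,"ty":0.15,"tz":0.05,"yaw":0.095,"grip":0}]'; python3 -m creep '[{"tx":-0.24,"ty":0.15,"tz":0.06,"yaw":0.096,"grip":0},{"tx":-0.23,"ty":0.16,"tz":0.06,"yaw":0.098,"grip":0}]'; python3 plan.py 0 -.85 -.95
```

```text
time: 12.85
position: [0.5696, 0.2905, 0.1261]
eef_rot: [0.864, 0.504, 0.004, -0.001]
contact_force: [7.2, 31.9, -0.6]
width: -0.001
gripper_force: 16.5
time: 13.1
position: [0.5714, 0.2889, 0.1262]
eef_rot: [0.908, 0.419, 0.008, -0.004]
contact_force: [23.9, 65.6, -3.6]
width: 0.002
gripper_force: 34.3
now [0.5714 0.2889 0.1262] 0.864 q6 1.05
-0.85 tx -0.95 ty 0.34 tz 0.53 yaw 0.098 -> [0.568 0.279 0.121] 0.77
-0.95 tx -0.23 ty 0.16 tz 0.08 yaw 0.102 -> [0.567 0.277 0.12 ] 0.66
```

Over 65 N with no motion: the key is on its stop, so it started about 0.5 rad wound. I'll back off and measure the angle again.

```bash
python3 -m creep '[{"tx":2.5,"ty":0,"tz":0,"yaw":0,"grip":0},{"tx":0,"ty":0,"tz":0,"yaw":0,"grip":0},{"tx":0,"ty":0,"tz":-5,"yaw":0,"grip":0},{"tx":0,"ty":0,"tz":-6,"yaw":0,"grip":0},{"tx":0,"ty":0,"tz":-6,"yaw":0,"grip":0}]'; python3 -m creep '[{"tx":-4,"ty":-4,"tz":0,"yaw":0,"grip":0},{"tx":0,"ty":0,"tz":0,"yaw":0,"grip":0},{"tx":0,"ty":0,"tz":0,"yaw":0,"grip":0}]'
python3 - <<'E'
from h import *
from key import key
from bench import monitor
c=cam("wrist");im,d=cams.get_image("wrist");np.savez("w5.npz",d=d,K=c[0],R=c[1],t=c[2])
X=c[1]@np.array([.5365,.2855,.123])+c[2];p=c[0]@X;u,v=(p[:2]/p[2]).astype(int);print(u,v,monitor.sense()["position"])
key("w5.npz",(max(u-70,0),max(v-70,0),u+70,v+70))
E
```

```text
time: 13.72
position: [0.5843, 0.3006, 0.2954]
eef_rot: [0.908, 0.419, 0.001, 0.0]
contact_force: [1.1, 1.4, -0.2]
width: 0.002
gripper_force: 0.0
time: 14.1
position: [0.5284, 0.2965, 0.2932]
eef_rot: [0.908, 0.419, 0.001, 0.0]
contact_force: [0.6, -0.7, -0.3]
width: -0.001
gripper_force: 0.0
331 224 [0.52880349 0.29663464 0.29265097]
face h -0.1511481576280848 wing h 0.06106444589104756 n 2433 rect ((541.120361328125, 285.537353515625), (13.424385070800781, 76.01410675048828), 69.62327575683594) ang 2.768632074769389 mean [0.54693758 0.28595647]
axis at 0.045 [0.53735134 0.28553735 0.12386384]
axis at 0.0 [0.55571134 0.28553735 0.08277884]
```

```bash
python3 -m creep '[{"tx":0,"ty":0,"tz":0,"yaw":0.173,"grip":0},{"tx":0,"ty":0,"tz":0,"yaw":0.173,"grip":0},{"tx":0,"ty":0,"tz":0,"yaw":0.173,"grip":0},{"tx":0,"ty":0,"tz":0,"yaw":0.173,"grip":0},{"tx":0,"ty":0,"tz":0,"yaw":0.173,"grip":0}]'; python3 -m creep '[{"tx":-1.8,"ty":4,"tz":0,"yaw":0,"grip":0},{"tx":-1.8,"ty":4,"tz":0,"yaw":0,"grip":0},{"tx":-1.8,"ty":4,"tz":0,"yaw":0,"grip":0},{"tx":-1.8,"ty":4,"tz":0,"yaw":0,"grip":0},{"tx":-1.8,"ty":4,"tz":0,"yaw":0,"grip":0}]'; python3 -m creep '[{"tx":-1.8,"ty":4,"tz":0,"yaw":0,"grip":0},{"tx":-1.8,"ty":4,"tz":0,"yaw":0,"grip":0},{"tx":-0.8,"ty":3.1,"tz":0,"yaw":0,"grip":0},{"tx":0,"ty":0,"tz":0,"yaw":0,"grip":0},{"tx":0,"ty":0,"tz":0,"yaw":0,"grip":0}]'; python3 plan.py 0 | head -1
```

```text
time: 14.78
position: [0.5292, 0.2968, 0.2917]
eef_rot: [1.0, -0.003, -0.0, 0.0]
contact_force: [-0.4, -0.6, 0.0]
width: -0.001
gripper_force: 0.0
time: 15.4
position: [0.4385, 0.0955, 0.292]
eef_rot: [1.0, 0.0, -0.0, 0.0]
contact_force: [0.0, -0.5, 0.2]
width: 0.001
gripper_force: 0.0
time: 16.02
position: [0.3951, -0.0141, 0.2922]
eef_rot: [1.0, -0.0, -0.0, -0.0]
contact_force: [0.2, -0.3, 0.5]
width: 0.001
gripper_force: 0.0
now [ 0.3951 -0.0141  0.2922] -0.0 q6 1.34
```

```bash
python3 -m creep '[{"tx":0,"ty":0,"tz":5,"yaw":0,"grip":0},{"tx":0,"ty":0,"tz":5,"yaw":0,"grip":0},{"tx":0,"ty":0,"tz":4.4,"yaw":0,"grip":0},{"tx":0,"ty":0,"tz":0,"yaw":0,"grip":0}]'; python3 -m creep '[{"tx":1.5,"ty":-0.1,"tz":0,"yaw":0,"grip":0},{"tx":1.5,"ty":-0.1,"tz":0,"yaw":0,"grip":0},{"tx":1.5,"ty":-0.1,"tz":0,"yaw":0,"grip":0},{"tx":1.5,"ty":-0.1,"tz":0,"yaw":0,"grip":0},{"tx":1.5,"ty":-0.1,"tz":0,"yaw":0,"grip":0}]'; python3 -m creep '[{"tx":1.5,"ty":-0.1,"tz":0,"yaw":0,"grip":0},{"tx":1.5,"ty":-0.1,"tz":0,"yaw":0,"grip":0},{"tx":1.5,"ty":-0.1,"tz":0,"yaw":0,"grip":0},{"tx":0,"ty":0,"tz":0,"yaw":0,"grip":0},{"tx":0,"ty":0,"tz":0,"yaw":0,"grip":0}]'
python3 -m creep '[{"tx":-1,"ty":0,"tz":0,"yaw":0,"grip":0},{"tx":0,"ty":0,"tz":-5,"yaw":0,"grip":0},{"tx":0,"ty":0,"tz":-5,"yaw":0,"grip":0},{"tx":0,"ty":0,"tz":-4,"yaw":0,"grip":0},{"tx":0,"ty":0,"tz":0,"yaw":0,"grip":0}]'
python3 - <<'E'
from h import *
im,d=cams.get_image("side");cv2.imwrite("pics/s6.png",im);Q=cloud("side",d).reshape(-1,3)
for x in(.5645,.449):
    s=Q[(np.linalg.norm(Q-[x,-.008,.157],axis=1)<.025)];print(x,len(s),s.mean(0) if len(s) else 0)
E
```

```text
time: 16.52
position: [0.3936, -0.0131, 0.1461]
eef_rot: [1.0, 0.001, -0.003, -0.001]
contact_force: [-0.3, 0.2, 1.1]
width: -0.003
gripper_force: 0.0
time: 17.15
position: [0.4713, -0.0088, 0.1488]
eef_rot: [1.0, 0.0, 0.001, 0.0]
contact_force: [-0.9, -0.1, 0.7]
width: -0.002
gripper_force: 0.6
time: 17.77
position: [0.5145, -0.0059, 0.148]
eef_rot: [1.0, 0.0, -0.0, 0.0]
contact_force: [-0.4, -0.7, -0.3]
width: 0.0
gripper_force: 0.0
time: 18.4
position: [0.5047, -0.006, 0.2912]
eef_rot: [1.0, 0.0, 0.002, 0.0]
contact_force: [0.3, 0.6, -0.8]
width: -0.001
gripper_force: 0.0
0.5645 290 [ 0.55715886 -0.0090943   0.16391396]
0.449 0 0
```

View pics/s6.png

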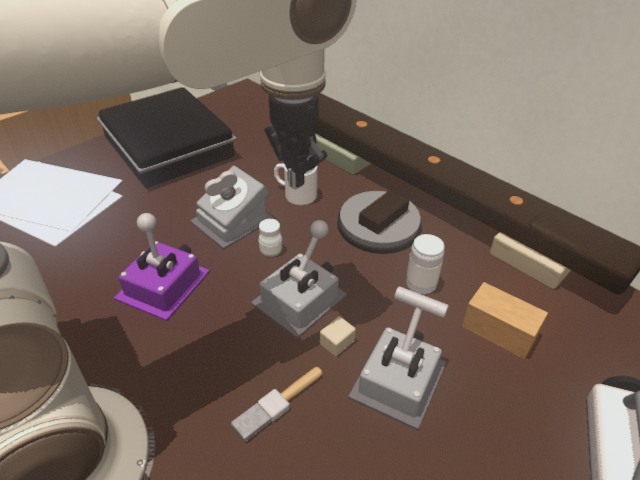

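The ball is back at (319,229), which is ON, and the crossbar lever at (420,302) is unchanged. Everything else is in place and the gripper is clear of it all.

```bash
python3 -c "
from bench import workorder
print(workorder.job_done())"
```

```text
the job is handed in; nothing more can be done
None
```

The job is handed in, with no verdict returned: the ball isolator was switched off, the key was wound until it would not move under about 65 N of push, and the isolator was then switched back on, with the crossbar lever still on and nothing else visibly moved. I measured only about 3.0 rad of turn, so fully wound assumes the key started about 0.5 rad wound.

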